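# Find the hidden catch that frees the battery tray

## Task

The battery tray in the front of the low white instrument is held shut by a concealed catch: a push plate of the same grey as the long sunken strip on top of the instrument, lying somewhere in that strip. Feel along the grey strip with the fingertips, gently, until you find the part that gives, press it down until the tray springs out by itself, then take the hand away. Do not touch the tray, do not press the red stop button, and leave the two vials and the cup standing where they are.

Things in the scene. Friction and masses are not known exactly. Their poses are not given: they have to be found in the camera images.
- instrument: low white instrument, fixed, 200 mm deep (x) by 360 mm wide (y), flat top 70 mm above the worktop. Origin at the centre of its underside, z up; its front faces its own -x, to the robot. A dark display lies flat in the top behind the grey strip, which is scored across by fine lines every 13 mm. The battery tray is in the front face, from y = -20 to +120 mm, 4 to 48 mm above the worktop.
- strip_mid (a point): middle of the grey strip, at its surface, 68 mm above the worktop; axes as the instrument's. The strip lies in a channel 64 mm wide (x) by 160 mm long (y), 2 mm below the top. The push plate, same grey, 62 mm (x) by 52 mm (y), 1.5 mm lower than the strip, is centred at x = 0 and anywhere from y = -45 to +45 mm; where is not told and changes. The rest is rigid.
- catch (a joint): how far the push plate is pressed down, m: 0 up, 0.006 fully down. A spring pushes it up: about 2 N to start it, about 4 N at 3.5 mm where the tray is let go, about 5 N fully down. It comes back up when let go.
- tray_slide (a joint): how far the grey battery tray has come out of the front, along the instrument's -x, m: 0 shut, 0.042 fully out. A spring pushes it out in about half a second once the catch is pressed; it then stays out.
- tray: the battery tray itself, grey front plate 140 mm wide and 44 mm tall, black drawer with four blue cells behind; moves with joint tray_slide. Origin, when shut, at x = -100 mm, y = +50 mm, z = 0 of the instrument.
- stop_button (a joint): red round stop button, 22 mm across, in a black housing on the instrument's top at x = +55, y = -125 mm of the instrument; value is how far it is pressed, m (0 up, 0.004 down). To be left alone.
- pink_vial: white vial with pink cap, 25 mm across, 48 mm tall, loose, standing on the instrument's top near its rear left corner; origin at the centre of its underside
- white_vial: brown vial with white cap, 33 mm across, 70 mm tall, loose, standing on the worktop to the right of the instrument; origin at the centre of its underside
- cup: translucent whitish specimen cup, 61 mm across, 66 mm tall, loose, standing on the worktop to the left of the instrument; origin at the centre of its underside
Mind the look-alikes: they are no part of the job. Of the things like the cup, leave any that is yellow; of the rest the larger one is meant.

How it is judged (in metres and radians):
On the way:
1. the push plate is pressed down more than 3 mm with the fingers (value of joint catch above 0.003 m and contact force between the fingers and anything else above 0.5 N), for 0.02 s.
At the end, for the whole second after the job is handed in: The tray is out by more than 35 mm, the push plate has been let go and is back up (less than 1.5 mm down), the stop button is not pressed, and both vials and the cup stand upright within 15 mm of where they were (value of joint tray_slide above 0.035 m and value of joint catch below 0.0015 m and value of joint stop_button below 0.002 m and distance of each of pink_vial, white_vial, cup from where it was at the start of the episode below 0.015 m and angle between each of pink_vial, white_vial, cup's own z axis and vertical below 0.2 rad); the robot touches nothing.
It fails at once if the battery tray is touched (contact force between any of the fingers, the arm and tray above 1 N).
It fails at once if the red stop button is pressed (2 mm or more) (value of joint stop_button above 0.002 m).
It fails at once if the fingers press harder than 90 N on anything (contact force between the fingers and anything else above 90 N).
It fails at once if a vial or the cup is lifted, carried or shoved more than 20 mm (distance of any of pink_vial, white_vial, cup from where it was at the start of the episode above 0.02 m).
It also fails if it takes over 45 s, if anything falls off the work surface, if the arm or the gripper's body presses on something with over 40 N, if the wrist force passes 120 N, or if a joint passes its speed limit or range.

## Robot

A 6-joint arm with a two-finger parallel gripper is mounted at the origin on a cart in front of the work surface, level with it; the furniture and walls round the work are solid. World frame = base frame: x ahead of the robot, y to its left, z up, the work surface at z = 0. Lengths are in mm, angles in rad, forces in N, time in s.
With the tool pointing down it reaches from about 400 to 925 mm from the base axis. Payload 12.5 kg.
Tool frame: the origin (TCP) lies at the centre of the arm's flange, where the gripper is bolted on; the fingertips stand 190 mm ahead of it and the grasp point (between the pads) lies 171 mm ahead of it; z points along the fingers, y is the line along which they close (so a half turn about z gives the same grasp; the last joint's range is limited). The gripper opens to 95 mm and grips with 3 to 60 N. Pads are 20 mm wide; open, the fingers measure 119 mm over their backs; the gripper's body (75 mm by 180 mm) begins 59 mm behind the grasp point.
Start: joints at [1.018, 0.491, 1.559, -0, 1.092, -0.106], TCP at [270.029, 563.657, 404.761] pointing down, gripper open.
Joint ranges: [-3.1, 3.1], [-0.84, 2.19], [0.05, 2.79], [-1.13, 4.28], [0.06, 2.93], [-2.69, 2.69]. Speed limits (rad/s): [2.22, 2.22, 2.79, 3.14, 3.14, 3.14].

## Interface

Orientations are given as [roll, pitch, yaw] about the fixed x, y, z axes, in that order (R = Rz(yaw) Ry(pitch) Rx(roll)).
In Python, from cell import env, read_camera, search_frame, cut_out gives the robot as it stands. The module is installed in compiled form; this text tells all that it offers.
- The arm moves only by the tool move_arm, never from a script. Its argument "commands" is a list of rows, each a list of 3 entries, a list of its own where there are three numbers: the shift along the world's x, y, z normalised to -1 to 1, where 1 is 0.03 m, then the turn about the world's z normalised to -1 to 1, where 1 is 0.08 rad, then the opening, from -1 (shut) to 1 (fully open), so that 0 is half open. A call has 1 to 20 rows; each row shifts and turns the commanded pose from where the row before left it; what a row does not reach is not made up. A row lasts 1/12 s, in which the tool goes at most 41.7 mm and 7.16 degrees, less where a joint would pass 70% of its speed; a pose out of reach is approached as far as the arm can. A call with a number of a shift or a turn outside -1 to 1 is refused whole. A call with a gripper value outside its range is refused whole. The fingers move at their own pace and stop on an object; the grip force is fixed at half the most. Time passes only in rows, so rows that do not move let the fingers close. It gives the time, the measured TCP pose, the force, the opening and the grip force at its end, in the units of the state.
- env.state(): the state, without advancing time (a new reading comes with each control period).
- read_camera(name): name is "scene" or "side" or "wrist"; returns a dict with "image" (384x512x3 uint8, red, green, blue), "fx", "fy", "cx", "cy" (pixels), "rvec" (rotation vector, rad) and "tvec" (3), from world to camera coordinates, as OpenCV has them. Camera axes: x right, y down, z forward; pixel columns grow to the right and rows downward; lengths in mm; the calibration is good to about 2 mm. A picture is of the moment at which its call begins. There is no depth.
- env.job_done(): hands the job in; it is judged then, once.
Trained networks look in a picture, given as the dict that the camera call returned (one of the last four; its "shot" number tells which), for a name from the list of things; names that differ only in an ending like _2 or _b are one class to them, and where a whole thing is asked for, a point or a joint stands for the part that bears it (a point fixed in the world has none). Each returns a list of dicts, best first, with "confidence" (0 to 1); they miss things now and then, are a little off and sometimes report something else, mostly with a low value. They report only what shows in the picture. A call takes as long as a camera call. They do not tell look-alikes from the thing itself.
- search_frame(thing, picture): "at" ([column, row] in pixels, amid what is visible of it).
- cut_out(thing, picture): "region" (384x512 bool, what is visible of it) and "at" ([column, row] in pixels, amid what is visible of it).
The state is a dict: "t": time; "joints": joint angles; "qvel": joint speeds; "tau": joint torques, N m; "eef_pos": TCP position; "tcp_rot": TCP orientation; "ft_force": force on the tool from outside, world axes, zero at the start; "moment": the same for the moment, N m; "opening": opening from 0.0 (shut) to 1.0 (fully open); "grip_force": force on a finger pad.
Only numpy, scipy, OpenCV 4.12 (cv2) and the standard library are available. Lean on these libraries where they do the work, as an engineer would, in place of code of your own. Each camera call takes 0.05 s, during which the arm holds its last target. There are 200 camera calls.

## Working session

There is one attempt and no reset: what is moved stays moved. The work goes in short steps, Python scripts to look and compute and a tool call to move; the robot and the scene stay as the last step left them, time stands still between calls to the robot, and variables do not carry over. Pictures are saved under pics/ and viewed, at most 10 in all, crops included, and the job is handed in when it is done.

Besides the shell and the picture viewer there is one more tool, called after "Call:" as a command line: name --argument value ..., lists and objects as JSON in quotes. move_arm: Moves the arm, as the interface text tells. Its arguments: {"type":"object","properties":{"commands":{"type":"array","items":{"type":"array"}}},"required":["commands"]}

```bash
mkdir -p pics; cat > h.py <<'E'
import numpy as np, cv2
from cell import env, read_camera, search_frame, cut_out
def ray(p,uv):
    R=cv2.Rodrigues(np.array(p["rvec"],float))[0]; t=np.array(p["tvec"],float).ravel()
    d=R.T@np.array([(uv[0]-p["cx"])/p["fx"],(uv[1]-p["cy"])/p["fy"],1]); return -R.T@t,d
def onz(p,uv,z):
    c,d=ray(p,uv); return c+d*(z-c[2])/d[2]
def proj(p,X):
    K=np.array([[p["fx"],0,p["cx"]],[0,p["fy"],p["cy"]],[0,0,1]])
    return cv2.projectPoints(np.array(X,float).reshape(-1,1,3),np.array(p["rvec"],float),np.array(p["tvec"],float),K,None)[0].reshape(-1,2)
E
python3 - <<'E'
from h import *
ps={n:read_camera(n) for n in("scene","side","wrist")}
for n,p in ps.items(): print(n,ray(p,(256,192)))
for n in("scene","side"):
    p=ps[n]
    for t,z in(("instrument",70),("strip_mid",68),("tray",25),("stop_button",80),("pink_vial",95),("white_vial",35),("cup",33)):
        print(n,t,[(np.round(r["at"]),round(r["confidence"],2),np.round(onz(p,r["at"],z))) for r in search_frame(t,p)[:3]])
im=np.hstack([ps["scene"]["image"],ps["side"]["image"]]); 
cv2.imwrite("pics/scene.png",cv2.resize(ps["scene"]["image"][:,:,::-1],(800,600)))
cv2.imwrite("pics/side.png",cv2.resize(ps["side"]["image"][:,:,::-1],(800,600)))
print(env.state())
E
```

```text
scene (array([ -48.22881758, -529.79371341,  802.676229  ]), array([ 0.57649571,  0.51727664, -0.63262771]))
side (array([ 358.89245069, -734.69760211,  484.89736528]), array([ 0.21555024,  0.8658333 , -0.45152237]))
wrist (array([211.3851744 , 590.76874479, 384.34710841]), array([ 0.21935525, -0.08707405, -0.97190648]))
scene instrument [(array([248., 243.]), 0.69, array([453., -49.,  70.]))]
scene strip_mid [(array([247., 241.]), 0.94, array([459., -41.,  68.]))]
scene tray [(array([207., 254.]), 0.59, array([387.,  35.,  25.]))]
scene stop_button [(array([294., 218.]), 0.61, array([594., -89.,  80.]))]
scene pink_vial [(array([206., 254.]), 0.68, array([344., -16.,  95.])), (array([244., 240.]), 0.42, array([438., -51.,  95.])), (array([206., 186.]), 0.41, array([521., 176.,  95.]))]
scene white_vial [(array([329., 252.]), 0.86, array([ 591., -204.,   35.]))]
scene cup [(array([185., 193.]), 0.97, array([508., 264.,  33.])), (array([154., 205.]), 0.75, array([410., 288.,  33.])), (array([171., 178.]), 0.59, array([528., 357.,  33.]))]
side instrument [(array([250., 226.]), 0.7, ar
[... 550 characters left out ...]
396.,  33.]))]
{'t': 0.85, 'joints': array([ 1.01839542e+00,  4.90906131e-01,  1.55894385e+00, -1.18565363e-05,
        1.09169969e+00, -1.05621917e-01]), 'qvel': array([ 1.29905172e-04, -9.03362394e-04,  5.34179944e-05,  1.41805913e-03,
       -1.95426954e-03, -1.56169656e-04]), 'tau': array([ 7.93518157e-04, -6.12437081e+01, -2.58436453e+01,  6.94022421e-02,
        4.43460408e-02,  2.17031197e-05]), 'eef_pos': array([270.02544437, 563.64509036, 404.74200724]), 'tcp_rot': array([3.14155102e+00, 1.49946052e-05, 2.69481913e+00]), 'ft_force': array([0.24157681, 0.19225218, 0.05605376]), 'moment': array([ 0.0312216 , -0.06965254,  0.0088143 ]), 'grip_force': 0.0, 'opening': 0.9967257717574104}
```

View pics/scene.png

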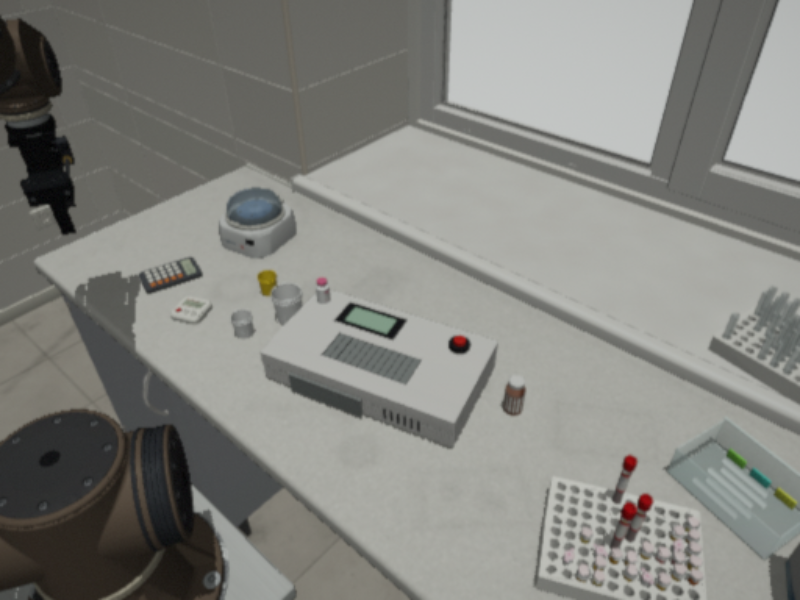

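View pics/side.png

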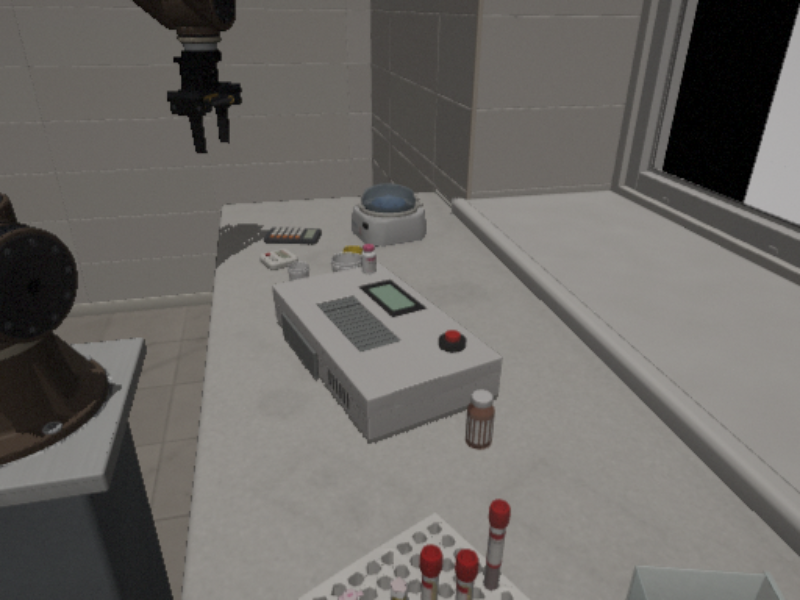

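The scene view shows the strip at about (370,358) of 800x600, the button at (458,344) and the pink vial at (322,290). The side view agrees. Next I fit the instrument pose from corners.

```bash
python3 - <<'E'
from h import *
p=read_camera("scene"); s=read_camera("side")
k=.64
for n,q,pts in(("scene",p,[(322,354),(340,335),(420,357),(405,382)]),("side",s,[(318,303),(348,296),(398,340),(365,350)])):
    print(n,"strip",[np.round(onz(q,np.array(u)*k,68)[:2]) for u in pts])
for n,q,pts in(("scene",p,[(264,352),(332,293),(496,350),(455,425)]),("side",s,[(274,287),(377,266),(499,358),(368,423)])):
    print(n,"top",[np.round(onz(q,np.array(u)*k,70)[:2]) for u in pts])
for q,nm in((p,"a"),(s,"b")):
    m=cut_out("strip_mid",q)
    for r in m[:2]:
        g=r["region"]; print(nm,r["confidence"],g.sum())
        c,_=cv2.findContours(g.astype(np.uint8),0,2); c=max(c,key=cv2.contourArea)
        b=cv2.boxPoints(cv2.minAreaRect(c)); print(np.round(b/k),[np.round(onz(q,u,68)[:2]) for u in b])
cv2.imwrite("pics/crops.png",cv2.resize(np.vstack([p["image"][180:290,160:330],s["image"][160:290,160:330]])[:,:,::-1],None,fx=2.5,fy=2.5,interpolation=2)[:600])
E
```

```text
scene strip [array([426.,  76.]), array([480.,  87.]), array([529., -55.]), array([470., -73.])]
side strip [array([430.,  83.]), array([480.,  97.]), array([526., -55.]), array([476., -71.])]
scene top [array([363., 153.]), array([551., 181.]), array([ 625., -143.]), array([ 451., -189.])]
side top [array([366., 152.]), array([549., 200.]), array([ 645., -133.]), array([ 451., -226.])]
a 0.92 8006
[[253. 381.]
 [288. 273.]
 [500. 342.]
 [465. 450.]] [array([310., 115.]), array([541., 297.]), array([ 648., -136.]), array([ 425., -227.])]
a 0.43 313
[[338. 361.]
 [346. 336.]
 [378. 346.]
 [369. 372.]] [array([432.,  44.]), array([485.,  78.]), array([502.,  17.]), array([449., -14.])]
```

View pics/crops.png

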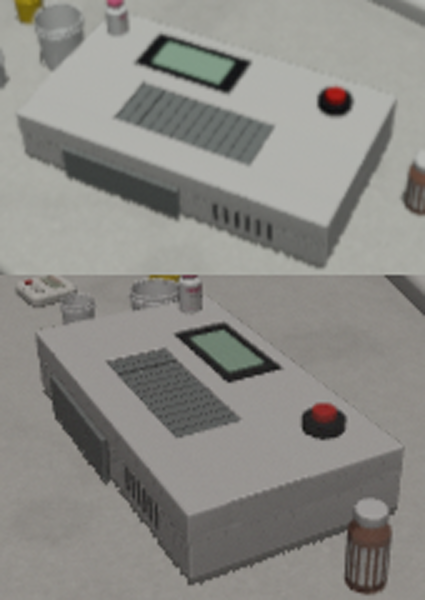

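The crops show the strip clearly, with a darker cross line near its left end in the side view, at about (145,369), which may be a plate edge. I'll move over the strip with the fingers shutting.

Call:
move_arm --commands '[[[0.345, -0.92, 0], 0, -1], [[0.345, -0.92, 0], 0, -1], [[0.345, -0.92, 0], 0, -1], [[0.345, -0.92, 0], 0, -1], [[0.345, -0.92, 0], 0, -1], [[0.345, -0.92, 0], 0, -1], [[0.345, -0.92, 0], 0, -1], [[0.345, -0.92, 0], 0, -1], [[0.345, -0.92, 0], 0, -1], [[0.345, -0.92, 0], 0, -1], [[0.345, -0.92, 0], 0, -1], [[0.345, -0.92, 0], 0, -1], [[0.345, -0.92, 0], 0, -1], [[0.345, -0.92, 0], 0, -1], [[0.345, -0.92, 0], 0, -1], [[0.345, -0.92, 0], 0, -1], [[0.345, -0.92, 0], 0, -1], [[0.345, -0.92, 0], 0, -1], [[0.345, -0.92, 0], 0, -1], [[0.345, -0.92, 0], 0, -1]]'

```text
t: 2.72
eef_pos: [477.3, 10.2, 404.9]
tcp_rot: [3.141, 0.0, 2.695]
ft_force: [0.4, 0.5, -0.6]
opening: 0.006
grip_force: 0.0
```

```bash
python3 - <<'E'
from h import *
from scipy.optimize import least_squares
p=read_camera("scene"); s=read_camera("side"); w=read_camera("wrist")
cv2.imwrite("pics/w1.png",cv2.resize(w["image"][:,:,::-1],(800,600),interpolation=2))
st=lambda sx,sy:(32*sx,80*sy,68)
def model(q,cam):
    x,y,a,mx,my=q; c,sn=np.cos(a),np.sin(a)
    if cam=="p": P=[(32+mx,80+my,70),(32+mx,-80+my,70),(-32+mx,-80+my,70),(-32+mx,80+my,70),(-100,180,70),(100,-180,70),(-100,-180,70)]
    else: P=[(-32+mx,80+my,70),(32+mx,80+my,70),(32+mx,-80+my,70),(-32+mx,-80+my,70),(-100,180,70),(100,-180,70),(-100,-180,70)]
    return [(x+c*X-sn*Y,y+sn*X+c*Y,Z) for X,Y,Z in P]
op=np.array([(217.2,213.2),(269.6,230),(260,246),(205.6,226.8),(168.8,228),(318,219.2),(288.8,270)])
os=np.array([(203.2,194),(225.2,189.2),(256,217.6),(232.8,224.8),(175.2,184),(321.2,230),(236,256.8)])
f=lambda q:np.r_[(proj(p,model(q,"p"))-op).ravel(),(proj(s,model(q,"s"))-os).ravel()]
r=least_squares(f,[500,0,.29,-20,0],loss="soft_l1"); q=r.x
print(q,np.round(r.fun).reshape(-1,2).tolist())
x,y,a,mx,my=q;c,sn=np.cos(a),np.sin(a)
print("mid",x+c*mx-sn*my,y+sn*mx+c*my)
m=[(x+c*(mx+i*32)-sn*(my+j*80),y+sn*(mx+i*32)+c*(my+j*80),68) for i,j in((1,1),(1,-1),(-1,-1),(-1,1))]
print("wrist strip px",proj(w,m)/.64)
e=env.state();print(e["t"],e["eef_pos"],e["tcp_rot"],e["ft_force"],e["opening"])
E
```

```text
[ 5.05619453e+02  1.28006151e+01  2.66763562e-01 -2.95646455e+01
  2.71685370e+00] [[0.0, -2.0], [1.0, -1.0], [-0.0, -1.0], [-0.0, -1.0], [-2.0, -4.0], [2.0, -1.0], [3.0, 0.0], [-2.0, 1.0], [0.0, -0.0], [0.0, 1.0], [-3.0, 1.0], [-2.0, -2.0], [1.0, -1.0], [-1.0, 0.0]]
mid 476.38434354897873 7.627809626827229
wrist strip px [[503.46412256 243.46761246]
 [340.92497658 378.44363577]
 [283.41327436 319.04682067]
 [447.33797539 174.20083446]]
2.8667 [477.46785052  10.17566235 404.64513591] [3.14152215e+00 1.46191815e-05 2.69185768e+00] [-0.86361969 -0.87764061  0.52155658] 0.006131410177745509
```

View pics/w1.png

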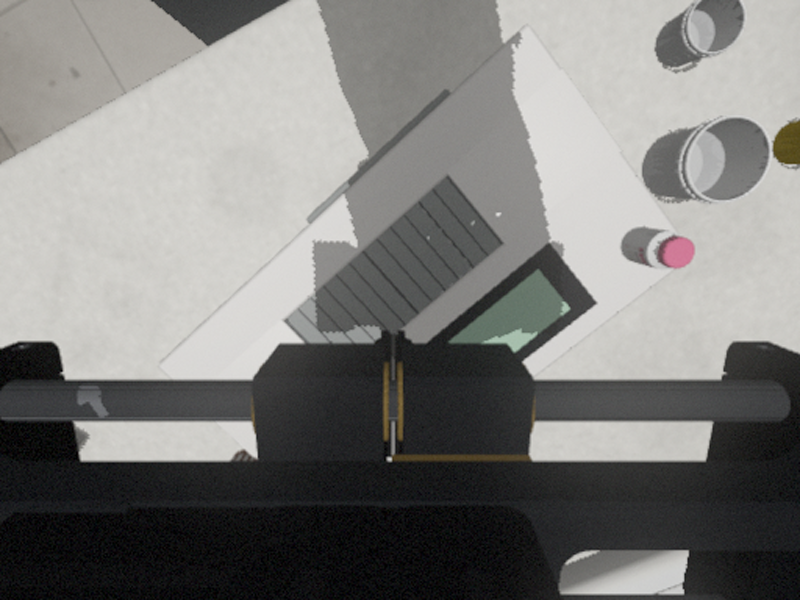

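The wrist view confirms the pose fit, with strip corners at (503,243), (448,177) and (285,318). I'll go to about y=+40 of the strip, aligning the pads and staying 4 mm above.

Call:
move_arm --commands '[[[-0.035, 0.11, -0.43], -0.97, -1], [[-0.035, 0.11, -0.43], -0.97, -1], [[-0.035, 0.11, -0.43], -0.97, -1], [[-0.035, 0.11, -0.43], -0.97, -1], [[-0.035, 0.11, -0.43], -0.97, -1], [[-0.035, 0.11, -0.43], -0.97, -1], [[-0.035, 0.11, -0.43], -0.97, -1], [[-0.035, 0.11, -0.43], -0.97, -1], [[-0.035, 0.11, -0.43], -0.97, -1], [[-0.035, 0.11, -0.43], -0.97, -1], [[-0.035, 0.11, -0.43], -0.97, -1], [[0, 0, 0], 0, -1], [[0, 0, 0], 0, -1]]'

```text
t: 3.95
eef_pos: [465.3, 48.7, 262.8]
tcp_rot: [-3.141, -0.0, 1.845]
ft_force: [0.7, -0.5, 0.1]
opening: 0.004
grip_force: 0.0
```

Call:
move_arm --commands '[[[0, 0, -0.05], 0, -1], [[0, 0, -0.05], 0, -1], [[0, 0, -0.033], 0, -1], [[0, 0, -0.033], 0, -1], [[0, 0, 0], 0, -1]]'

```text
t: 4.37
eef_pos: [465.5, 47.9, 258.0]
tcp_rot: [3.141, 0.0, 1.841]
ft_force: [0.2, 0.2, 0.4]
opening: 0.004
grip_force: 0.0
```

Call:
move_arm --commands '[[[0, 0, -0.025], 0, -1], [[0, 0, 0], 0, -1]]'

```text
t: 4.53
eef_pos: [465.5, 47.9, 257.1]
tcp_rot: [3.141, 0.0, 1.841]
ft_force: [-0.4, 0.3, 0.2]
opening: 0.002
grip_force: 0.0
```

Already below the strip level (67.1) with no force, so the plate may be here. I'll continue gently.

Call:
move_arm --commands '[[[0, 0, -0.025], 0, -1], [[0, 0, 0], 0, -1]]'

```text
t: 4.7
eef_pos: [465.5, 47.9, 256.5]
tcp_rot: [3.141, 0.0, 1.841]
ft_force: [-0.7, -0.5, 3.2]
opening: 0.006
grip_force: 1.6
```

Call:
move_arm --commands '[[[0, 0, -0.025], 0, -1], [[0, 0, 0], 0, -1]]'

```text
t: 4.87
eef_pos: [465.5, 47.9, 255.7]
tcp_rot: [3.141, 0.0, 1.841]
ft_force: [0.3, 0.3, 4.3]
opening: 0.006
grip_force: 2.1
```

Call:
move_arm --commands '[[[0, 0, -0.025], 0, -1], [[0, 0, 0], 0, -1]]'

```text
t: 5.03
eef_pos: [465.5, 48.0, 254.9]
tcp_rot: [3.141, 0.0, 1.841]
ft_force: [-0.3, 0.0, 3.7]
opening: 0.007
grip_force: 2.1
```

It gives (force about 3–4 N while moving down). I'll press about 3.5 mm further and hold.

Call:
move_arm --commands '[[[0, 0, -0.03], 0, -1], [[0, 0, -0.03], 0, -1], [[0, 0, -0.03], 0, -1], [[0, 0, 0], 0, -1], [[0, 0, 0], 0, -1]]'

```text
t: 5.45
eef_pos: [465.6, 47.9, 252.2]
tcp_rot: [3.141, 0.0, 1.841]
ft_force: [1.1, 0.5, 4.5]
opening: 0.006
grip_force: 2.1
```

```bash
python3 - <<'E'
from h import *
s=read_camera("side")
cv2.imwrite("pics/s2.png",cv2.resize(s["image"][140:300,140:340,::-1],None,fx=3,fy=3,interpolation=2))
E
```

```text
(no output)
```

View pics/s2.png

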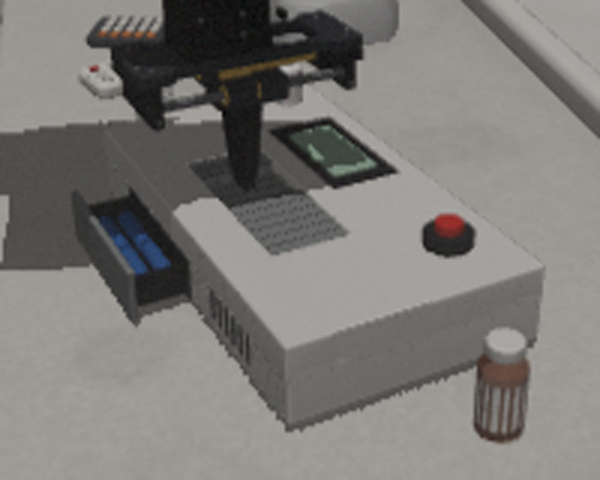

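The tray is out: the open drawer with its blue cells shows at about (135,255). Now I lift straight up.

Call:
move_arm --commands '[[[0, 0, 0.1], 0, -1], [[0, 0, 0.3], 0, -1], [[0, 0, 0.8], 0, -1], [[0, 0, 0.8], 0, -1], [[0, 0, 0.8], 0, -1], [[0, 0, 0.8], 0, -1], [[0, 0, 0.8], 0, -1], [[0, 0, 0.8], 0, -1], [[0, 0, 0], 0, -1], [[0, 0, 0], 0, -1], [[0, 0, 0], 0, -1], [[0, 0, 0], 0, -1]]'

```text
t: 6.5
eef_pos: [465.2, 48.0, 407.3]
tcp_rot: [-3.14, -0.001, 1.841]
ft_force: [-0.3, -0.3, -0.9]
opening: 0.007
grip_force: 0.0
```

```bash
python3 - <<'E'
from h import *
s=read_camera("side"); p=read_camera("scene")
a=cv2.resize(s["image"][140:300,140:340,::-1],None,fx=2,fy=2); b=cv2.resize(p["image"][140:300,140:340,::-1],None,fx=2,fy=2)
cv2.imwrite("pics/s3.png",np.hstack([a,b]))
E
```

```text
(no output)
```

View pics/s3.png

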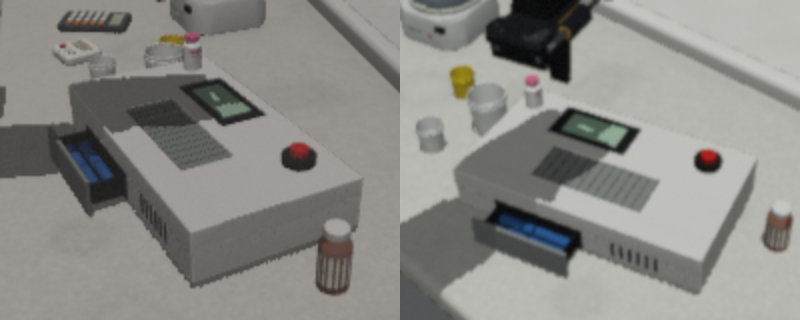

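The tray is fully out, the hand is clear, and the vials, cup and button are unchanged.

```bash
python3 -c "
from cell import env
print(env.job_done())"
```

```text
the job is handed in; nothing more can be done
None
```

The push plate was found about 40 mm left of the strip's middle and pressed with about 4.5 N, the tray sprang out, the hand was lifted clear, and the job is handed in; the hand-in call gave no verdict.

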